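Close the sprung access cover of a sewing-machine drive box

ROBOT

A 6-joint arm with a two-finger parallel gripper is mounted at the origin on the work surface. World frame = base frame: x ahead of the robot, y to its left, z up, the work surface at z = 0. Lengths are in mm, angles in degrees, forces in N, time in s.
With the tool pointing down it reaches from about 300 to 750 mm from the base axis. Payload 8.5 kg.
Tool frame: the origin (TCP) lies at the very end of the fingers, on their centre line; the grasp point (between the pads) lies 19 mm behind it; z points along the fingers, y is the line along which they close (so a half turn about z gives the same grasp; the last joint's range is limited). The gripper opens to 88 mm and grips with 3 to 60 N. Pads are 18 mm wide; open, the fingers measure 123 mm over their backs; the gripper's body (75 mm by 187 mm) begins 45 mm behind the grasp point.
Start: joints at [-85.789, 21.807, 74.336, -0, 83.858, -12.336], TCP at [156.636, -527.206, 238.748] pointing down, gripper open.
Joint ranges: [-178.18, 178.18], [-50.72, 133.34], [12.68, 142.11], [-81.47, 261.47], [9.98, 163.14], [-165.26, 165.26]. Speed limits (degrees/s): [136.94, 136.94, 180, 180, 180, 180].

INTERFACE

Orientations are given as a 3x3 rotation matrix whose columns are the frame's x, y, z axes.
In Python, from station import arm, viewer, ticket gives the robot as it stands.
- The arm moves only by the shell command python3 -m crank 'ROWS' [OPENING] [FORCE]. ROWS is a JSON object whose one key "commands" holds a list that holds one entry, the list of rows, each a list of 6 numbers: the shift along the tool's x, y, z in cm, then the turn, a rotation vector about the tool's x, y, z in degrees. A call has 1 to 5 rows; each row is the pose to reach, as a shift and turn from the pose commanded when the call began, along the tool's axes at that moment; what a row does not reach only later rows make up. A row lasts 1/12 s, in which the tool goes at most 41.7 mm and 7.16 degrees, less where a joint would pass 70% of its speed; a pose out of reach is approached as far as the arm can. A call with a gripper value outside its range is refused whole. OPENING is the opening, from -1 (shut) to 1 (fully open), set as the call begins (- or left out, the last holds). The fingers move at their own pace and stop on an object; FORCE is the grip in N (left out, the last holds). Time passes only in rows, so rows that repeat a pose let the fingers close. It gives the time, the measured TCP pose, the force, the opening and the grip force at its end, in the units of the state.
- arm.get_state(): the state, without advancing time (a new reading comes with each control period).
- viewer.camera(name): name is "side" or "top"; returns (picture, depth): 480x640x3 uint8, blue, green, red; 480x640 float32, mm along the optical axis (not along the pixel's ray), 0 where there is no reading.
- viewer.camera_params(name): a dict with "intrinsics" (3x3 intrinsics, pixels), "eye" and "attitude" of the camera in the world. Camera axes: x right, y up, looking along -z (the intrinsics and any distortion apply to the point x, -y, -z); pixel columns grow to the right and rows downward; lengths in mm; the calibration is good to about 2 mm. A picture is of the moment at which its call begins. camera_params takes no time and is no camera call.
- ticket.sign_off(): hands the job in; it is judged then, once.
The state is a dict: "t": time; "joint_pos": joint angles; "qd": joint speeds; "tau": joint torques, N m; "tcp_pos": TCP position; "tool_rot": TCP orientation; "force": force on the tool from outside, world axes, zero at the start; "moment": the same for the moment, N m; "opening": finger opening in mm; "grasp_force": force on a finger pad.
Only numpy, scipy, OpenCV 4.12 (cv2) and the standard library are available. Lean on these libraries where they do the work, as an engineer would, in place of code of your own. Each camera call takes 0.05 s, during which the arm holds its last target. There are 200 camera calls.

TASK

First turn the black selector knob on the grey switch box so that its white pointer clicks in at the red dot, to isolate the drive. Then turn the orange quarter-turn wing fastener on the drive box's white cover until its black slot lines up with the two blue marks on the cover, and with the fingers press the cover fully down against the frame of the box and keep holding it down: finish while still pressing it, because it springs up when let go. Leave the knob on the red dot and the fastener lined up, and leave the other things on the table where they are.

Things in the scene. Friction and masses are not known exactly. Their poses are not given: they have to be found in the camera images.
- switch_box: fixed grey plastic box, 120 (its x) by 110 (its y) by 55 mm high, with a white face plate on top; origin at the centre of its underside, z up. The selector knob turns about the vertical line through the origin. Five dots lie round the knob at 39 mm from the axis, at -80, -40, 0, 40 and 80 degrees from the box's own x axis (counter-clockwise positive); the big red one is at -40 degrees
- selector (a joint): angle (rad) of the selector knob: 0 when its white pointer points along the switch box's x axis, growing counter-clockwise seen from above. Five detents (clicks) at -1.4, -0.7, 0, 0.7 and 1.4, stops at -1.5 and 1.5; the red dot is at -0.7. It starts settling at 0 or 0.7, counter-clockwise of the red dot. Less than 0.1 N m carries it over a click, and it settles into the nearest detent when let go
- knob_top (a point): centre of the top of the selector's grip, on its axis, 85 mm above the switch box's underside. The grip is an upright black bar 46 mm long (along the pointer) by 14 mm thick, 25 mm tall, on a disc 52 mm across and 6 mm thick; take it from above across its 14 mm. The white pointer line is on one end only. The point turns with the knob: its x axis is the pointer direction
- red_mark (a point): centre of the red dot (13 mm across) on the switch box's top
- drive_box: fixed grey metal box, 220 (its x) by 170 (its y) by 85 mm high, whose top rim is the frame for the cover; origin at the centre of its underside, z up
- cover (a joint): how far (m) the white cover plate is pressed down: 0 at rest, 12 mm proud of the frame; 0.012 fully down on the frame, a firm stop. It moves straight down on guide pins, whatever point is pressed, and springs push it up with about 2.5 N at the start and 9 N fully down. While the fastener is not lined up its cross pin strikes a slotted plate inside and the cover goes down only about 2 mm
- cover_top (a point): centre of the cover's top face, which is 105 mm above the drive box's underside when at rest and 93 mm when fully down. The cover is a white plate 204 (box x) by 154 (box y) by 8 mm with the fastener in its middle; two blue marks, each 34 mm long, run along the box's x axis on either side of the fastener
- fastener (a joint): angle (rad) of the quarter-turn fastener: 0 when its slot is lined up with the blue marks (the drive box's x axis), growing counter-clockwise seen from above; turns from -0.6 to 1.65, starts near 1 to 1.5, stays where it is left (friction 0.03 N m). Its pin passes within about 0.15 rad of 0
- wing (a point): centre of the top of the fastener's orange wing, on its vertical axis, 25.5 mm above the cover's top. The wing is 40 mm long (along its black slot, the point's x axis) by 14 mm thick, 22 mm tall, on a steel disc 42 mm across, 3.5 mm above the cover; take it from above across its 14 mm. It goes down with the cover
- bead_jar: loose square jar of beads with a white lid, 76 by 76 by 94 mm; origin at the centre of its underside; leave alone
- purple_spool: loose spool of purple thread, 44 mm across, 56 mm high, standing; origin at the centre of its underside; leave alone
- yellow_spool: loose spool of yellow thread, 44 mm across, 56 mm high, standing; origin at the centre of its underside; leave alone
- hoop: loose wooden embroidery hoop, 130 mm across, 10 mm thick, lying flat; origin at the centre of its underside; leave alone
- scissors: loose scissors with orange handles, about 180 mm long, lying along its x; leave alone
- pin_dish: loose steel dish, 90 mm across, 28 mm high; origin at the centre of its underside; leave alone
- bobbin_tin: loose round tin, 76 mm across, 55 mm high; origin at the centre of its underside; leave alone
There are look-alikes about, which are no part of the job. Leave any purple look-alike of the switch_box alone.

How it is judged:
By the outcome, as a careful person would: the job done as asked, in the order asked, and still so for the second after the job is handed in, while the arm keeps its last pose, push and grip.
It also fails if it takes over 64 s, if anything falls off the work surface, if the arm or the gripper's body presses on something with over 40 N, if the wrist force passes 120 N, or if a joint passes its speed limit or range.

## Working session

There is one attempt and no reset: what is moved stays moved. The work goes in short steps, Python scripts to look and compute and a shell command to move; the robot and the scene stay as the last step left them, time stands still between calls to the robot, and variables do not carry over. Pictures are saved under pics/ and viewed, at most 10 in all, crops included, and the job is handed in when it is done.

```bash
mkdir -p pics; ls; python3 - <<'E'
from station import arm, viewer
import cv2,numpy as np
for n in("top","side"):
    p,d=viewer.camera(n); cv2.imwrite(f"pics/{n}0.png",p); np.save(f"pics/{n}0.npy",d)
    print(n,viewer.camera_params(n))
print(arm.get_state())
E
```

```text
pics
top {'intrinsics': array([[592.66556855,   0.        , 327.7269871 ],
       [  0.        , 592.66556855, 238.8544593 ],
       [  0.        ,   0.        ,   1.        ]]), 'eye': array([ 393.8355493 ,   15.10090733, 1650.18566634]), 'attitude': array([[-0.01170406,  0.99638371, -0.08415775],
       [-0.99991503, -0.01117916,  0.0067056 ],
       [ 0.00574054,  0.08422908,  0.99642988]])}
side {'intrinsics': array([[575.97927141,   0.        , 322.20215983],
       [  0.        , 575.97927141, 238.50951739],
       [  0.        ,   0.        ,   1.        ]]), 'eye': array([-430.95130287,  927.35153917, 1080.89301158]), 'attitude': array([[-0.70847074,  0.40204847, -0.58002262],
       [-0.70546216, -0.42651185,  0.56604839],
       [-0.01980763,  0.81021273,  0.58580115]])}
{'t': 0.1, 'joint_pos': array([-8.57888742e+01,  2.18361367e+01,  7.43753367e+01, -1.18877653e-03,
        8.38568954e+01, -1.23358003e+01]), 'qd': array([ 0.01242836, -0.06365088, -0.15072109,  0.06709488, -0.01008805,
        0.03748116]), 'tau': array([ 5.27884709e-03, -4.38652325e+01, -2.24913239e+01,  7.14704907e-02,
        3.41801788e-02, -7.30208649e-05]), 'tcp_pos': array([ 156.61596456, -526.99603692,  238.23868582]), 'tool_rot': array([[ 9.58586177e-01,  2.84802614e-01, -1.08196521e-04],
       [ 2.84802538e-01, -9.58585469e-01,  1.18852357e-03],
       [ 2.34779008e-04, -1.17011691e-03, -9.99999288e-01]]), 'force': array([ 0.49211146, -0.64285756,  0.03866166]), 'moment': array([ 0.00410663, -0.00020542, -0.02375697]), 'grasp_force': 0.0, 'opening': 88.27432344577318}
```

View pics/top0.png

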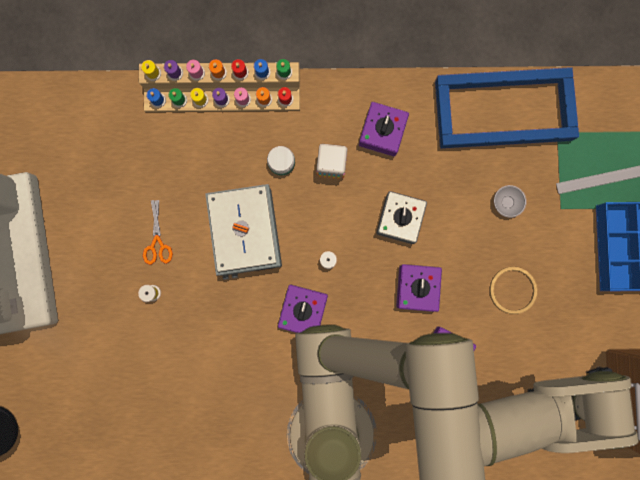

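View pics/side0.png

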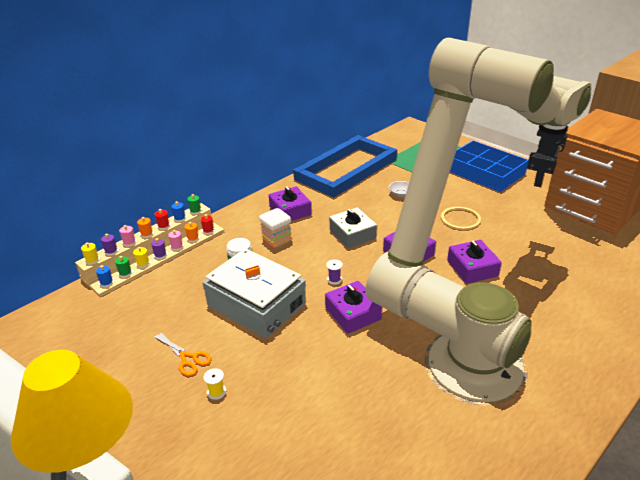

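The top view shows the switch box at pixel (403,217), with its red dot near (415,209), and the drive box at (243,229), with the orange wing at (241,229). The purple look-alikes and loose items stand around them. Next I'll measure these.

```bash
cat > h.py <<'E'
import numpy as np,cv2
from station import viewer
def plane(n,uv,z):
    P=viewer.camera_params(n);K=P["intrinsics"];r=np.linalg.inv(K)@np.array([uv[0],uv[1],1.])
    w=P["attitude"]@(r*[1,-1,-1]);return P["eye"]+w*(z-P["eye"][2])/w[2]
def ang(v): return np.degrees(np.arctan2(v[1],v[0]))
def blobs(m,mn=4):
    n,l,s,c=cv2.connectedComponentsWithStats(m.astype(np.uint8)); return [(c[i],s[i,4],l==i) for i in range(1,n) if s[i,4]>=mn]
def axis(n,mask,z):
    v,u=np.nonzero(mask);p=np.array([plane(n,q,z)[:2] for q in zip(u,v)]);c=p.mean(0);w,V=np.linalg.eigh(np.cov((p-c).T));return c.round(1),round(ang(V[:,1]),1),(np.sqrt(12*w)).round(1)
E
python3 - <<'E'
from h import *
p=cv2.imread("pics/top0.png");d=np.load("pics/top0.npy");h=cv2.cvtColor(p,cv2.COLOR_BGR2HSV);H,S,V=h[...,0].astype(int),h[...,1],h[...,2]
Y,X=np.mgrid[:480,:640]
def box(a,b,c,e): return (X>=a)&(X<b)&(Y>=c)&(Y<e)
for nm,b,z in(("switch",box(370,435,185,250),55),("drive",box(200,285,180,280),105)):
    m=(S<60)&(V>165)&b; L=max(blobs(m),key=lambda t:t[1]); cs,_=cv2.findContours(L[2].astype(np.uint8),0,1)
    hull=cv2.convexHull(max(cs,key=cv2.contourArea))[:,0]; w=np.array([plane("top",q,z)[:2] for q in hull],np.float32)
    r=cv2.minAreaRect(w);print(nm,r,"px depth z",1650-np.median(d[L[2]]))
b=box(370,435,185,250)
for c,s,_ in blobs(b&(S>110)&((H<8)|(H>172))): print("red",c,s,plane("top",c,55))
for c,s,_ in blobs(b&(H>40)&(H<85)&(S>80)): print("green",c,s,plane("top",c,55))
for c,s,m in blobs(b&(V<60),20): print("black",c,s,axis("top",m,70))
b=box(215,270,200,260)
for c,s,m in blobs(b&(S>120)&(H<20)&(V>90),20): print("orange",c,s,axis("top",m,130.5))
mm=[m for c,s,m in blobs(b&(H>95)&(H<130)&(S>100),5)]
for m in mm: print("blue",axis("top",m,105))
if mm: print("both",axis("top",sum(mm)>0,105))
A=cv2.resize(p[190:246,373:433],None,fx=6.6,fy=8,interpolation=2)
a=cv2.resize(p[190:250,373:433],(400,400),interpolation=2);c=cv2.resize(p[199:259,211:271],(400,400),interpolation=2)
cv2.imwrite("pics/crop0.png",np.hstack([a,c]))
E
```

```text
switch ((587.4227905273438, -198.40914916992188), (103.49285888671875, 113.4104232788086), 73.75294494628906) px depth z 43.473877
drive ((555.5631103515625, 231.19651794433594), (203.3866424560547, 153.40780639648438), 7.830589294433594) px depth z 98.01001
red [414.15384615 208.46153846] 13 [ 608.74366504 -231.26215387   55.        ]
green [384.88888889 227.66666667] 9 [ 557.21915522 -150.72059122   55.        ]
black [402.17801047 217.14136126] 191 (array([ 583.6, -196.2]), np.float64(86.0), array([39.3, 41. ]))
black [393.98305085 237.72881356] 59 (array([ 528.3, -173. ]), np.float64(72.3), array([  7.2, 107.2]))
orange [240.34090909 227.59090909] 88 (array([553.8, 229.6]), np.float64(71.0), array([14.8, 40.1]))
blue (array([596.4, 236.7]), np.float64(-179.9), array([ nan, 17.1]))
blue (array([501.5, 223.6]), np.float64(-180.0), array([ 0., 17.]))
both (array([548.9, 230.1]), np.float64(-172.2), array([  2.2, 173.9]))h.py:10: RuntimeWarning: invalid value encountered in sqrt
  v,u=np.nonzero(mask);p=np.array([plane(n,q,z)[:2] for q in zip(u,v)]);c=p.mean(0);w,V=np.linalg.eigh(np.cov((p-c).T));return c.round(1),round(ang(V[:,1]),1),(np.sqrt(12*w)).round(1)
```

View pics/crop0.png

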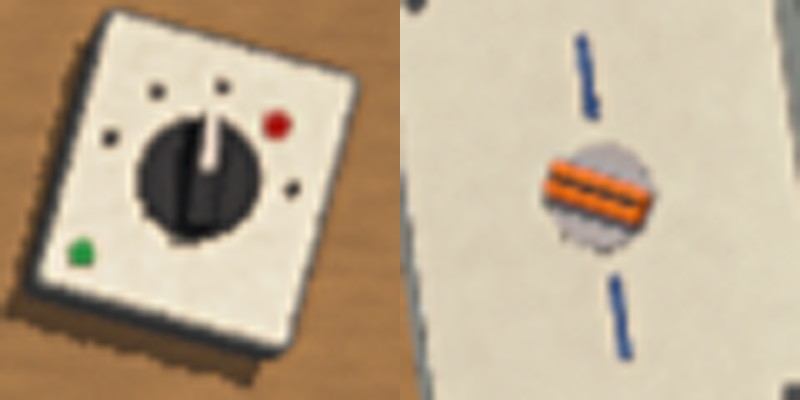

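The crop shows the pointer up, just left of the red dot at crop (277,125), so the knob is in the middle detent. The orange wing lies about 63° counter-clockwise of the blue marks.

The measured red dot is at (608.7, -231.3). The dot predicted from the plate centre (587.4, -198.4) with the x axis at -16.2° is (609.0, -230.9), so they agree. The cover centre is (555.6, 231.2) and its axis is at 7.8°.

```bash
cat > go.py <<'E'
# how far to go: python3 go.py x y z xangle  -> row (cm, deg)
import sys,numpy as np
from station import arm
from scipy.spatial.transform import Rotation as R
x,y,z,a=map(float,sys.argv[1:5]);s=arm.get_state();M=np.array(s["tool_rot"]);a=np.radians(a)
T=np.array([[np.cos(a),np.sin(a),0],[np.sin(a),-np.cos(a),0],[0,0,-1]])
print("row",(M.T@([x,y,z]-s["tcp_pos"])/10).round(2),R.from_matrix(M.T@T).as_rotvec(degrees=True).round(1),"tcp",s["tcp_pos"].round(1),"t",s["t"],"j6",s["joint_pos"][5].round(1),"F",np.round(s["force"],1),"Mz",round(s["moment"][2],3),"op",round(s["opening"],1),round(s["grasp_force"],1))
E
python3 -m crank '{"commands":[[[20,-7.6,0,0,0,0],[20,-7.6,0,0,0,0],[20,-7.6,0,0,0,0],[20,-7.6,0,0,0,0],[20,-7.6,0,0,0,0]]]}' 0.0
python3 -m crank '{"commands":[[[20,-7.6,0,0,0,0],[20,-7.6,0,0,0,0],[20,-7.6,0,0,0,0],[20,-7.6,0,0,0,0],[20,-7.6,0,0,0,0]]]}'
python3 go.py 587.4 -198.4 150 -14
```

```text
t: 0.52
tcp_pos: [323.4, -399.2, 238.5]
tool_rot: [[0.959, 0.284, -0.0], [0.284, -0.959, 0.001], [-0.0, -0.001, -1.0]]
force: [0.9, -0.2, -0.5]
opening: 56.9
grasp_force: 0.0
t: 0.93
tcp_pos: [489.1, -272.7, 238.6]
tool_rot: [[0.959, 0.285, -0.0], [0.285, -0.959, 0.0], [-0.0, -0.0, -1.0]]
force: [0.2, -1.0, -0.4]
opening: 44.2
grasp_force: 0.0
row [11.54 -4.32  8.85] [-0.   0.  30.5] tcp [ 489.1 -272.7  238.6] t 0.9333 j6 32.2 F [ 0.2 -1.  -0.4] Mz -0.002 op 44.2 0.0
```

```bash

python3 -m crank '{"commands":[[[11.5,-4.3,8.9,0,0,30.5],[11.5,-4.3,8.9,0,0,30.5],[11.5,-4.3,8.9,0,0,30.5],[11.5,-4.3,8.9,0,0,30.5],[11.5,-4.3,8.9,0,0,30.5]]]}' >/dev/null
python3 -m crank '{"commands":[[[0,0,0,0,0,0],[0,0,0,0,0,0]]]}' >/dev/null
python3 go.py 587.4 -198.4 66 -14
python3 - <<'E'
from h import *
p,_=viewer.camera("side")
cv2.imwrite("pics/s1.png",cv2.resize(p[120:270,280:480],(800,600),interpolation=2))
E
```

```text
row [ 0.11 -0.24  8.36] [-0.   0.   0.1] tcp [ 585.8 -200.4  149.6] t 1.5167 j6 74.0 F [-0.1 -0.4  0.5] Mz -0.026 op 44.3 0.0
```

View pics/s1.png

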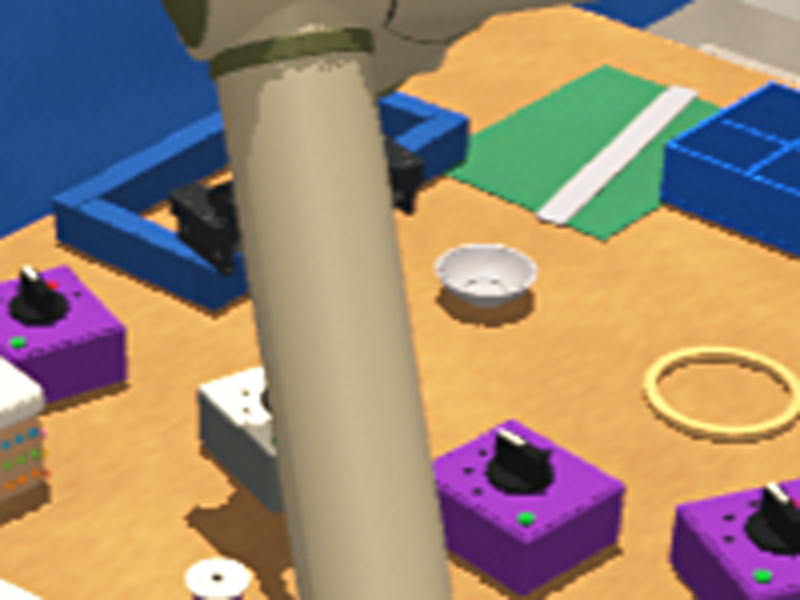

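The side view is blocked by the arm link, so it shows nothing of the knob. I'll rely on the top measurement, descend, and watch the force.

```bash

python3 -m crank '{"commands":[[[0.1,-0.2,3,0,0,0],[0.1,-0.2,5,0,0,0],[0.1,-0.2,6.8,0,0,0],[0.1,-0.2,8.3,0,0,0],[0.1,-0.2,8.3,0,0,0]]]}' >/dev/null
python3 go.py 587.4 -198.4 66 -14
python3 -m crank '{"commands":[[[0,0,0,0,0,0],[0,0,0,0,0,0],[0,0,0,0,0,0],[0,0,0,0,0,0],[0,0,0,0,0,0]]]}' -1 12 >/dev/null
python3 -m crank '{"commands":[[[0,0,0,0,0,0],[0,0,0,0,0,0],[0,0,0,0,0,0],[0,0,0,0,0,0],[0,0,0,0,0,0]]]}' >/dev/null
python3 go.py 587.4 -198.4 66 -14
```

```text
row [ 0.14 -0.09 -0.13] [-0.1  0.2  0. ] tcp [ 585.8 -199.    64.7] t 1.9833 j6 74.3 F [-0.1 -0.6 -0.2] Mz -0.017 op 44.0 0.0
row [-0.05 -0.01  0.17] [ 0.  -0.1  0.1] tcp [ 587.9 -198.6   67.7] t 2.8167 j6 74.3 F [0.4 2.6 5.3] Mz 0.004 op 14.0 12.0
```

Opening is 14.0 mm, so the bar is gripped square. Turning clockwise to -56.3°.

```bash

python3 -m crank '{"commands":[[[0,0,0,0,0,5],[0,0,0,0,0,10],[0,0,0,0,0,15],[0,0,0,0,0,20],[0,0,0,0,0,25]]]}' - 20 >/dev/null
python3 go.py 587.4 -198.4 66 -56.3
python3 -m crank '{"commands":[[[0,0,0,0,0,5],[0,0,0,0,0,10],[0,0,0,0,0,15],[0,0,0,0,0,17.5],[0,0,0,0,0,17.5]]]}' >/dev/null
python3 -m crank '{"commands":[[[0,0,0,0,0,0],[0,0,0,0,0,0],[0,0,0,0,0,0]]]}' >/dev/null
python3 go.py 587.4 -198.4 66 -56.3
```

```text
row [-0.01 -0.04  0.15] [ 0.  -0.  17.1] tcp [ 587.2 -198.7   67.5] t 3.2333 j6 99.6 F [-1.9  0.8  6. ] Mz 0.046 op 14.2 20.0
row [-0.02 -0.06  0.15] [ 0.  -0.  -0.1] tcp [ 587.1 -198.9   67.5] t 3.9 j6 116.8 F [-2.9  1.2  6.7] Mz -0.0 op 13.9 20.0
```

```bash

python3 -m crank '{"commands":[[[0,0,0,0,0,0],[0,0,0,0,0,0],[0,0,0,0,0,0],[0,0,0,0,0,0],[0,0,0,0,0,0]]]}' 0.0 >/dev/null
python3 -m crank '{"commands":[[[0,0,-3,0,0,0],[0,0,-7,0,0,0],[0,0,-11,0,0,0],[0,0,-13,0,0,0],[0,0,-13,0,0,0]]]}' >/dev/null
python3 go.py 555.3 230.9 200 71
```

```text
row [-3.771e+01 -2.100e+01 -2.000e-02] [   0.4   -0.5 -127.4] tcp [ 588.8 -199.5  202.1] t 4.7333 j6 116.8 F [ 0.4 -0.1 -0.4] Mz 0.019 op 44.4 0.0
```

```bash

python3 -m crank '{"commands":[[[-37.7,-21,0,0,0,0],[-37.7,-21,0,0,0,0],[-37.7,-21,0,0,0,0],[-37.7,-21,0,0,0,0],[-37.7,-21,0,0,0,0]]]}' >/dev/null
python3 -m crank '{"commands":[[[-19.5,-10.9,0,0,0,0],[-19.5,-10.9,0,0,0,0],[-19.5,-10.9,0,0,0,0],[-19.5,-10.9,0,0,0,0],[-19.5,-10.9,0,0,0,0]]]}' >/dev/null
python3 -m crank '{"commands":[[[0,0,0,0,0,-36],[0,0,0,0,0,-36],[0,0,0,0,0,-36],[0,0,0,0,0,-36],[0,0,0,0,0,-36]]]}' >/dev/null
python3 -m crank '{"commands":[[[0,0,0,0,0,-36],[0,0,0,0,0,-36],[0,0,0,0,0,-36],[0,0,0,0,0,-36],[0,0,0,0,0,-36]]]}' >/dev/null
python3 -m crank '{"commands":[[[0,0,0,0,0,-36],[0,0,0,0,0,-36],[0,0,0,0,0,-36],[0,0,0,0,0,-36],[0,0,0,0,0,-36]]]}' >/dev/null
python3 go.py 555.3 230.9 150 71
python3 - <<'E'
from h import *
p,_=viewer.camera("top")
a=cv2.resize(p[190:250,373:433],(400,400),interpolation=2);b=cv2.resize(p[150:270,180:300],(400,400),interpolation=2)
cv2.imwrite("pics/t2.png",np.hstack([a,b]))
E
```

```text
row [ 1.14 -0.87  4.54] [ -0.1   0.1 -19.7] tcp [555.  216.6 195.4] t 6.8167 j6 48.6 F [-0.1  0.4  0.2] Mz 0.016 op 44.2 0.0
```

View pics/t2.png

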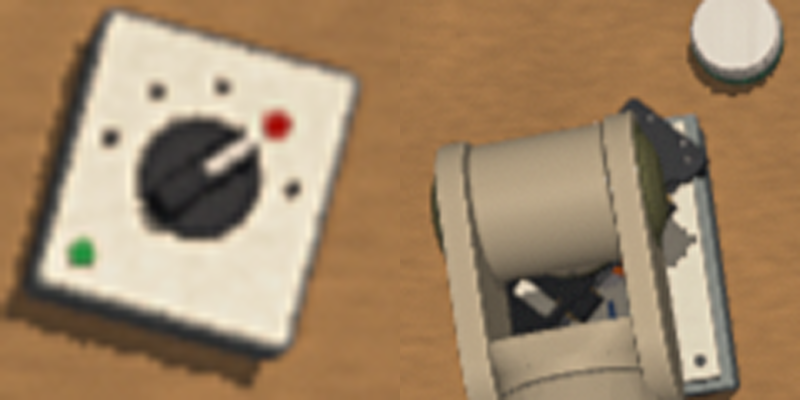

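The pointer (crop 245,150) now lines up with the red dot (277,125). Now I'll align over the wing and descend.

```bash

python3 -m crank '{"commands":[[[1.1,-0.9,4.5,0,0,-19.7],[1.1,-0.9,4.5,0,0,-19.7],[1.1,-0.9,4.5,0,0,-19.7],[1.1,-0.9,4.5,0,0,-19.7],[1.1,-0.9,4.5,0,0,-19.7]]]}' >/dev/null
python3 -m crank '{"commands":[[[0,0,0,0,0,0],[0,0,0,0,0,0]]]}' >/dev/null
python3 go.py 555.3 230.9 114 71
```

```text
row [-0.   -0.02  3.79] [ 0.  -0.  -0.5] tcp [555.4 230.8 151.9] t 7.45 j6 30.8 F [-0.   0.3 -0.1] Mz 0.014 op 43.9 0.0
```

```bash

python3 -m crank '{"commands":[[[0,0,1.5,0,0,0],[0,0,2.7,0,0,0],[0,0,3.7,0,0,0],[0,0,3.7,0,0,0],[0,0,3.7,0,0,0]]]}' >/dev/null
python3 go.py 555.3 230.9 114 71
python3 -m crank '{"commands":[[[0,0,0,0,0,0],[0,0,0,0,0,0],[0,0,0,0,0,0],[0,0,0,0,0,0],[0,0,0,0,0,0]]]}' -1 12 >/dev/null
python3 -m crank '{"commands":[[[0,0,0,0,0,0],[0,0,0,0,0,0],[0,0,0,0,0,0],[0,0,0,0,0,0],[0,0,0,0,0,0]]]}' >/dev/null
python3 go.py 555.3 230.9 114 7.8
```

```text
row [-0.   -0.01  0.07] [-0.   0.  -0.4] tcp [555.4 230.9 114.7] t 7.8667 j6 30.7 F [ 0.2 -0.5 -0.1] Mz -0.0 op 44.0 0.0
row [-0.01  0.11  0.08] [-0.1  0.1 62.9] tcp [554.3 231.4 114.8] t 8.7 j6 30.6 F [-4.8  2.6  2.2] Mz 0.013 op 14.0 12.0
```

```bash

python3 -m crank '{"commands":[[[0,0,0,0,0,5.5],[0,0,0,0,0,11],[0,0,0,0,0,16.5],[0,0,0,0,0,22],[0,0,0,0,0,27.5]]]}' - 20 >/dev/null
python3 -m crank '{"commands":[[[0,0,0,0,0,5.5],[0,0,0,0,0,11],[0,0,0,0,0,16.5],[0,0,0,0,0,22],[0,0,0,0,0,27.5]]]}' >/dev/null
python3 -m crank '{"commands":[[[0,0,0,0,0,5],[0,0,0,0,0,8],[0,0,0,0,0,8],[0,0,0,0,0,8],[0,0,0,0,0,8]]]}' >/dev/null
python3 go.py 555.3 230.9 114 7.8
```

```text
row [0.09 0.06 0.08] [-0.   0.1 -0.1] tcp [554.3 231.3 114.8] t 9.95 j6 93.6 F [-4.4  2.5  3.1] Mz -0.066 op 13.7 20.0
```

```bash

python3 -m crank '{"commands":[[[0,0,0,0,0,0],[0,0,0,0,0,0],[0,0,0,0,0,0],[0,0,0,0,0,0],[0,0,0,0,0,0]]]}' 0.0 >/dev/null
python3 -m crank '{"commands":[[[0,0,-2,0,0,0],[0,0,-5,0,0,0],[0,0,-7,0,0,0],[0,0,-7,0,0,0],[0,0,-7,0,0,0]]]}' >/dev/null
python3 -m crank '{"commands":[[[0,15,0,0,0,0],[0,15,0,0,0,0],[0,15,0,0,0,0],[0,15,0,0,0,0],[0,15,0,0,0,0]]]}' -1 20 >/dev/null
python3 go.py 562.1 181.4 125 7.8
python3 - <<'E'
from h import *
p,_=viewer.camera("top");q,_=viewer.camera("side")
b=cv2.resize(p[180:280,190:290],(400,400),interpolation=2);a=cv2.resize(q[230:350,190:310],(400,400),interpolation=2)
cv2.imwrite("pics/t3.png",np.hstack([b,a]))
h=cv2.cvtColor(p,cv2.COLOR_BGR2HSV).astype(int);m=np.zeros((480,640),bool);m[200:260,215:270]=1
m&=(h[...,1]>120)&(h[...,0]<20)&(h[...,2]>90)
for c,s,k in blobs(m,15): print(c,s,axis("top",k,130.5))
E
```

```text
row [ 1.000e-02 -1.045e+01  5.800e+00] [ 0.   0.2 -0.4] tcp [575.6  77.8 183.1] t 11.2 j6 78.7 F [-0.1 -0.1 -0.3] Mz -0.017 op 12.8 0.0
[240.16853933 227.73033708] 89 (array([553.5, 230. ]), np.float64(-172.8), array([15.1, 39.6]))
```

View pics/t3.png

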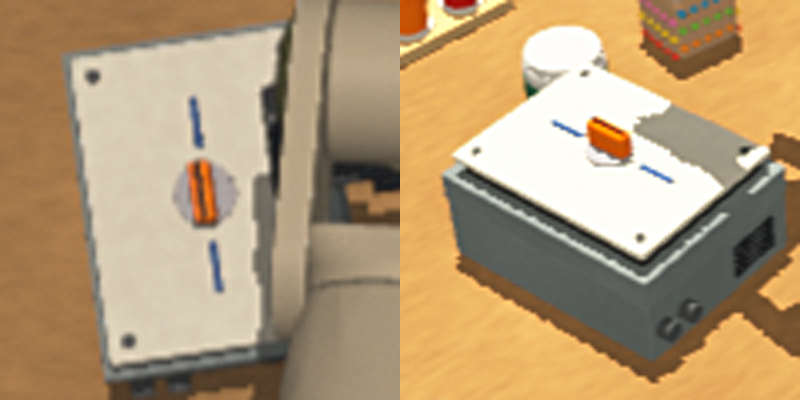

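The wing is at 7.2° and the blue marks at 7.8°, so the slot lies on the line of the marks. Now I'll press the cover with shut fingers, beside the fastener.

```bash

python3 -m crank '{"commands":[[[0,-3.5,0,0,0,0],[0,-7,0,0,0,0],[0,-10.4,0,0,0,0],[0,-10.4,0,0,0,0],[0,-10.4,0,0,0,0]]]}' -1 20 >/dev/null
python3 -m crank '{"commands":[[[0,0,2.5,0,0,0],[0,0,4.5,0,0,0],[0,0,5.8,0,0,0],[0,0,6.5,0,0,0],[0,0,6.5,0,0,0]]]}' >/dev/null
python3 -m crank '{"commands":[[[0,0,0,0,0,0],[0,0,0,0,0,0]]]}' >/dev/null
python3 go.py 562.1 181.4 92 7.8
```

```text
row [-0.05  0.38  2.87] [ 0.  -0.1 -0.1] tcp [562.  185.2 120.7] t 12.3 j6 89.1 F [ 0.5 -0.6  0.4] Mz -0.027 op 0.6 0.0
```

```bash

python3 -m crank '{"commands":[[[0,0.4,0.4,0,0,0],[0,0.4,0.9,0,0,0],[0,0.4,1.3,0,0,0],[0,0.4,1.7,0,0,0],[0,0.4,1.9,0,0,0]]]}' >/dev/null
python3 go.py 562.1 181.4 93 7.8
python3 -m crank '{"commands":[[[0,0,0.2,0,0,0],[0,0,0.4,0,0,0],[0,0,0.6,0,0,0],[0,0,0.7,0,0,0],[0,0,0.7,0,0,0]]]}' >/dev/null
python3 go.py 562.1 181.4 93 7.8
```

```text
row [ 0.   -0.02  0.75] [ 0.   0.  -0.1] tcp [562.1 181.2 100.5] t 12.7167 j6 88.7 F [-2.2 -2.4  4.7] Mz -0.002 op 0.6 2.5
row [ 0.   -0.02  0.12] [ 0.  -0.  -0.1] tcp [562.1 181.2  94.2] t 13.1333 j6 88.7 F [-1.4 -2.4  8.1] Mz 0.014 op 0.6 4.0
```

```bash

python3 -m crank '{"commands":[[[0,0,0.05,0,0,0],[0,0,0.1,0,0,0],[0,0,0.15,0,0,0],[0,0,0.2,0,0,0],[0,0,0.2,0,0,0]]]}' >/dev/null
python3 go.py 562.1 181.4 93 7.8
python3 -m crank '{"commands":[[[0,0,0.05,0,0,0],[0,0,0.1,0,0,0],[0,0,0.1,0,0,0],[0,0,0.1,0,0,0]]]}' >/dev/null
python3 go.py 562.1 181.4 93 7.8
```

```text
row [ 0.   -0.02  0.04] [ 0.  -0.1 -0.1] tcp [562.1 181.2  93.4] t 13.55 j6 88.7 F [-5.1 -3.  15.3] Mz 0.006 op 0.1 7.6
row [-0.   -0.02  0.03] [ 0.  -0.1 -0.1] tcp [562.1 181.2  93.3] t 13.8833 j6 88.7 F [-7.8 -4.5 22.5] Mz 0.024 op 0.5 11.2
```

```bash
python3 -m crank '{"commands":[[[0,0,0,0,0,0],[0,0,0,0,0,0],[0,0,0,0,0,0],[0,0,0,0,0,0],[0,0,0,0,0,0]]]}' | grep -A1 force
python3 - <<'E'
from h import *
p,_=viewer.camera("top");q,_=viewer.camera("side")
b=cv2.resize(p[180:260,360:440],(400,400),interpolation=2);a=cv2.resize(q[230:350,190:310],(400,400),interpolation=2)
cv2.imwrite("pics/t4.png",np.hstack([b,a]))
E
```

```text
force: [-7.5, -4.0, 22.2]
opening: 0.4
grasp_force: 11.2
```

View pics/t4.png

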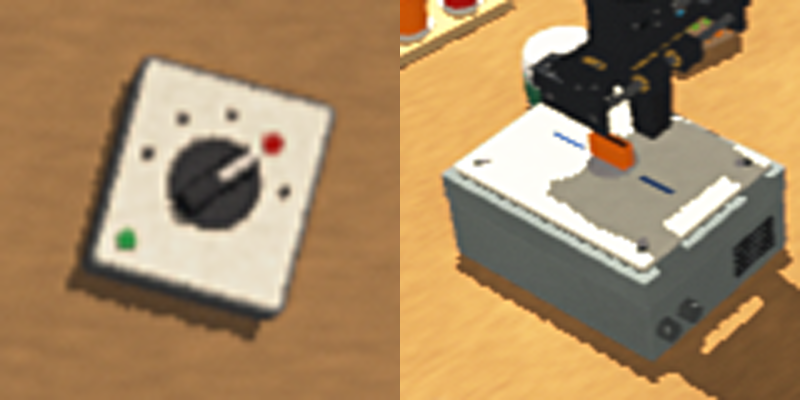

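The cover is down on the frame with no gap, the wing at crop (612,150) is in line with the blue marks, and the knob pointer is on the red dot. The push holds steady at 22 N, so I'll hand in.

```bash
python3 -c "
from station import ticket
print(ticket.sign_off())"
```

```text
the job is handed in; nothing more can be done
None
```

The job is handed in: the knob is clicked in at the red dot, the fastener slot is lined up with the blue marks, and the fingers are still holding the cover fully down at about 22 N, at about 14 s of the 64 s allowed.

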